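Slide a well plate under the reader bridge and start the read

ROBOT

A 6-joint arm with a two-finger parallel gripper is mounted at the origin on the work surface. World frame = base frame: x ahead of the robot, y to its left, z up, the work surface at z = 0. Lengths are in m, angles in rad, forces in N, time in s.
With the tool pointing down it reaches from about 0.25 to 0.775 m from the base axis. Payload 4 kg.
Tool frame: the origin (TCP) lies at the very end of the fingers, on their centre line; the grasp point (between the pads) lies 19 mm behind it; z points along the fingers, x is the direction in which the jaws open and shut, and the axes are right-handed (so a half turn about z gives the same grasp; the last joint's range is limited). The gripper opens to 94 mm and grips with 3 to 60 N. Pads are 16 mm wide; open, the fingers measure 119 mm over their backs; the gripper's body (75 mm by 177 mm) begins 78 mm behind the grasp point.
Start: joints at [-1.206, 0.087, 1.371, -0, 1.684, -0.103], TCP at [0.248, -0.491, 0.206] pointing down, gripper open.
Joint ranges: [-3.1, 3.1], [-0.76, 2.03], [0.27, 2.55], [-1.08, 4.22], [0.17, 2.65], [-2.57, 2.57]. Speed limits (rad/s): [2.79, 2.79, 3.14, 3.14, 3.14, 3.14].

INTERFACE

Orientations are given as [roll, pitch, yaw] about the fixed x, y, z axes, in that order (R = Rz(yaw) Ry(pitch) Rx(roll)).
In Python, from bench import robot, cams, ticket gives the robot as it stands.
- The arm moves only by the tool jog_arm, never from a script. Its argument "series" is a list of rows, each an object of numbers: "x", "y", "z": the shift along the tool's x, y, z in m; "rx", "ry", "rz": the turn, a rotation vector about the tool's x, y, z in degrees. A call has 1 to 12 rows; each row shifts and turns the pose as measured when the row begins, along the tool's axes as they then stand; what a row does not reach is not made up. A row lasts 1/12 s, in which the tool goes at most 41.7 mm and 7.16 degrees, less where a joint would pass 70% of its speed; a pose out of reach is approached as far as the arm can. A call with a gripper value outside its range is refused whole. "claw" is the opening, from 0 (shut) to 1 (fully open), set as the call begins (left out, the last holds). The fingers move at their own pace and stop on an object; the grip force is fixed at half the most. Time passes only in rows, so rows that do not move let the fingers close. It gives the time, the measured TCP pose, the force and the opening at its end, in the units of the state.
- robot.get_obs(): the state, without advancing time (a new reading comes with each control period).
- cams.snapshot(name): name is "scene" or "top" or "wrist"; returns a dict with "img" (420x560x3 uint8, red, green, blue), "mtx" (3x3 intrinsics, pixels), "k1" (the pictures are not rectified: a ray, as slopes to the right and down, at radius r is drawn at 1 + k1 r^2 times it, then the intrinsics apply), "origin" and "attitude" of the camera in the world. Camera axes: x right, y down, z forward; pixel columns grow to the right and rows downward; lengths in m; the calibration is good to about 2 mm. A picture is of the moment at which its call begins. There is no depth.
- ticket.close_job(): hands the job in, once; it reports no verdict.
Trained networks look in a picture, given as the dict that the camera call returned (one of the last four; its "shot" number tells which), for a name from the list of things; names that differ only in an ending like _2 or _b are one class to them, and where a whole thing is asked for, a point or a joint stands for the part that bears it (a point fixed in the world has none). Each returns a list of dicts, best first, with "p" (0 to 1); they miss things now and then, are a little off and sometimes report something else, mostly with a low value. They report only what shows in the picture. A call takes as long as a camera call. They do not tell look-alikes from the thing itself.
- cams.look_for(thing, picture): "bbox" ([left, top, width, height] in pixels, round what is visible of it).
The state is a dict: "time": time; "joint_positions": joint angles; "qvel": joint speeds; "joint_torque": joint torques, N m; "tool_pos": TCP position; "ee_rot": TCP orientation; "wrist_force": force on the tool from outside, world axes, zero at the start; "wrist_torque": the same for the moment, N m; "width": finger opening in m.
Only numpy, scipy, OpenCV 4.12 (cv2) and the standard library are available. Lean on these libraries where they do the work, as an engineer would, in place of code of your own. Each camera call takes 0.05 s, during which the arm holds its last target.

TASK

Push the blue 24-well plate along the bench, flat and without lifting or tipping it, into the guide channel and under the low bridge of the plate reader until it sits fully home against the stop at the back. Then press the round green start button on the reader all the way down and let it go. Do not pick anything up, do not press the button before the plate is home, and leave the bottle, the jar and the vial where they stand.

Things in the scene. Friction and masses are not known exactly. Their poses are not given: they have to be found in the camera images.
- plate: Blue 24-well plate with white wells, loose, flat on the bench: 85.5 mm (its x) by 128 mm (its y), 20 mm tall (z up), about 0.12 kg; origin at the centre of its underside. It starts in front of the channel's mouth, up to 30 mm off the centre line and up to 0.3 rad from square, its -y end leading. A push of about 1 N slides it.
- reader: White plate reader fixed to the bench: a low bridge with a blue stripe over a channel of aluminium rails. Origin: on the bench, where the centre of the plate's underside lies when fully home; z up. The plate goes in along the reader's -y, from its +y side. Posts 58 to 60 mm tall: on the -x side from x = -78 to -56 mm, on the +x side from 56 to 118 mm; the latter carries the start button.
- mouth (a point): Middle of the channel's flared mouth, on the bench at reader y = +99 mm, about 175 mm wide there. Rails 12 mm tall and 10 mm thick run in at 35 degrees to y = +40 mm, then straight and 91.5 mm apart (3 mm of play each side of the plate) to the stop.
- bridge (a point): Middle of the underside of the bridge beam, 24 mm above the bench (4 mm above the plate's top). The beam spans the channel from reader y = -45 to +10 mm; its top is 58 mm above the bench.
- stop (a point): Middle of the face of the stop bar (12 mm tall, this point 6 mm above the bench) at reader y = -64 mm, where the plate's leading end rests when home. The plate's trailing end is then at y = +64 mm, 54 mm short of the beam, so the fingers need not go under it.
- start_top (a point): Centre of the top face of the round green start button (32 mm across) on top of the reader's +x post, about 87 mm along +x and 17.5 mm along -y from the reader's origin; pressed straight down.
- start (a joint): Travel of the start button: 0 when up, 0.006 m fully down; it springs back when let go, and takes about 5 N to press fully down.
- amber: Amber glass bottle with a black cap, 60 mm across, 140 mm tall, loose bystander; origin at the centre of its underside. Either beside the plate on the +x side or behind the stop.
- jar: Clear glass jar with a blue cap, 56 mm across, 75 mm tall, loose bystander; origin at the centre of its underside. Stands in the other of those two places.
- vial: Small clear glass vial with a red cap, 24 mm across, 45 mm tall, loose bystander; origin at the centre of its underside. Stands on the reader's -x side.
Things that resemble listed ones, but are neither listed nor needed, are in the scene too. There is more than one size of the plate; the one meant has the size given above.

How it is judged:
On the way, in this order (a step that is already met when the one before it is completed fails the run):
1. the plate is fully home under the bridge, against the stop (y of plate in the frame of reader between -0.004 and 0.004 m and x of plate in the frame of reader between -0.007 and 0.007 m and angle between the y axis of plate and the y axis of reader, either way round below 0.08 rad and angle between plate's own z axis and vertical below 0.05 rad and height (world z) of plate below 0.003 m), for 0.2 s.
2. the start button is pressed down with the plate home (all of step 1 and value of joint start above 0.0045 m), for 0.02 s.
At the end, for the whole second after the job is handed in: The plate lies flat on the bench under the bridge, its leading end within 4 mm of the stop, within 7 mm of the channel's centre line and 0.08 rad of square, at rest; the start button has been pressed at least 4.5 mm down since the plate came home, and is up again (all of step 1 and linear speed of plate below 0.01 m/s and value of joint start below 0.0015 m); the robot touches nothing.
It fails at once if the plate is lifted more than 6 mm or tipped by more than 0.1 rad (height (world z) of plate above 0.006 m or angle between plate's own z axis and vertical above 0.1 rad).
It fails at once if the start button is pressed before the plate is home (more than 20 mm short) (value of joint start above 0.003 m and y of plate in the frame of reader above 0.02 m).
It fails at once if the bottle is moved more than 30 mm or tipped (distance of amber from where it was at the start of the episode above 0.03 m or angle between amber's own z axis and vertical above 0.3 rad).
It fails at once if the jar is moved more than 30 mm or tipped (distance of jar from where it was at the start of the episode above 0.03 m or angle between jar's own z axis and vertical above 0.3 rad).
It fails at once if the vial is moved more than 30 mm or tipped (distance of vial from where it was at the start of the episode above 0.03 m or angle between vial's own z axis and vertical above 0.3 rad).
It also fails if it takes over 54 s, if anything falls off the work surface, if the arm or the gripper's body presses on something with over 40 N, if the wrist force passes 120 N, or if a joint passes its speed limit or range.

## Working session

There is one attempt and no reset: what is moved stays moved. The work goes in short steps, Python scripts to look and compute and a tool call to move; the robot and the scene stay as the last step left them, time stands still between calls to the robot, and variables do not carry over. Pictures are saved under pics/ and viewed, and the job is handed in when it is done.

Besides the shell and the picture viewer there is one more tool, called after "Request:" in YAML: its name, and indented under it one key for each argument. jog_arm: Moves the arm, as the interface text tells. Its arguments: {"type":"object","properties":{"series":{"type":"array","items":{"type":"object","properties":{"x":{"type":"number"},"y":{"type":"number"},"z":{"type":"number"},"rx":{"type":"number"},"ry":{"type":"number"},"rz":{"type":"number"}}}},"claw":{"type":"number"}},"required":["series"]}

```bash
ls; mkdir -p pics; cat > h.py <<'E'
import numpy as np, cv2
from bench import robot, cams, ticket
def snap(n,f):
    s=cams.snapshot(n); cv2.imwrite('pics/'+f,cv2.cvtColor(s['img'],cv2.COLOR_RGB2BGR)); return s
E
python3 - <<'E'
from h import *
print(robot.get_obs())
for n in ('top','scene'):
    s=snap(n,n+'1.png'); print({k:v for k,v in s.items() if k!='img'})
    for t in ('plate','reader','start_top','amber','jar','vial'):
        print(t,[(d['bbox'],round(d['p'],2)) for d in cams.look_for(t,s)])
E
```

```text
pics
{'time': 0.0, 'joint_positions': array([-1.20609069e+00,  8.79574744e-02,  1.37222595e+00, -5.64123994e-05,
        1.68358311e+00, -1.03096526e-01]), 'qvel': array([ 4.97970266e-04,  3.41214797e-04,  1.41753014e-03, -5.09048078e-04,
        5.00301772e-04,  1.33409524e-05]), 'joint_torque': array([-1.07760259e-04, -3.40184677e+01, -3.02426755e+01,  7.18362350e-02,
        3.30178253e-02, -1.74577840e-04]), 'tool_pos': array([ 0.24779623, -0.49041388,  0.20431718]), 'ee_rot': array([-3.14142470e+00,  2.16810932e-03, -1.10300027e+00]), 'wrist_force': array([ 0.12302185,  0.02875121, -0.24674533]), 'wrist_torque': array([-0.03522625,  0.05023105,  0.01017901]), 'width': 0.09379778110039515}
{'mtx': array([[526.55857619,   0.        , 283.57058689],
       [  0.        , 526.55857619, 206.01293927],
       [  0.        ,   0.        ,   1.        ]]), 'k1': -0.16004920080657853, 'origin': array([0.33559119, 0.02666033, 1.11246272]), 'attitude': array([-2.93613046, -0.00511484, -1.54548146]), 'shot': 1}
plate [([225.8, 213.3, 65.1, 52.5], 0.72), ([112.4, 163.3, 62.3, 85.7], 0.69), (
[... 311 characters left out ...]
212.15345544],
       [  0.        ,   0.        ,   1.        ]]), 'k1': 0.028163042366285643, 'origin': array([ 0.93583396, -0.55107028,  0.70933326]), 'attitude': array([-2.28806924,  0.00630942,  0.58400569]), 'shot': 2}
plate [([231.7, 142.8, 46.4, 39.4], 0.68), ([248.9, 199.1, 51.9, 45.3], 0.64), ([312.2, 161.5, 69.9, 36.6], 0.59)]
reader [([185.9, 242.2, 104.8, 84.5], 0.82)]
start_top [([255.8, 274.1, 12.4, 16.1], 0.62), ([174.1, 321.9, 34.8, 46.0], 0.43)]
amber [([334.1, 216.5, 32.2, 61.0], 0.68), ([174.0, 320.3, 32.8, 47.2], 0.5)]
jar [([174.5, 321.4, 34.8, 45.3], 0.71), ([335.6, 216.5, 30.8, 63.0], 0.53)]
vial [([174.8, 322.5, 35.0, 45.5], 0.61), ([158.6, 243.0, 13.1, 16.6], 0.47)]
```

View pics/top1.png

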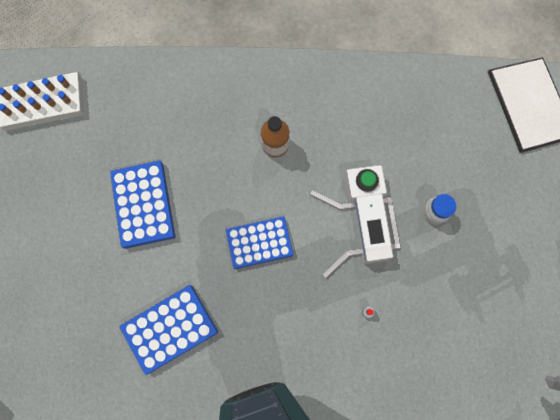

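View pics/scene1.png

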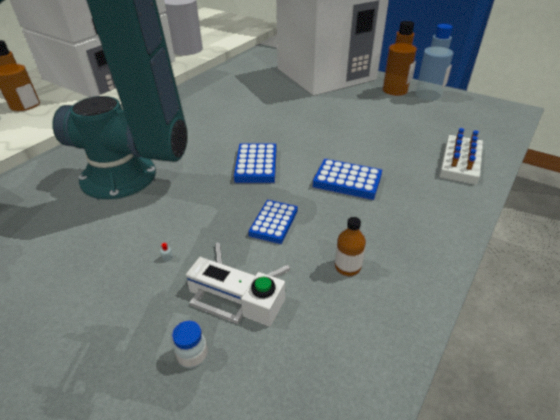

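The top picture shows three blue plates at about (259,243), (142,204) and (168,330). The one at (259,243) is about 60 px long, or 127 mm, and lies in front of the channel mouth, so it fits. The reader is at (372,215), the amber bottle beside the plate, the jar behind the stop and the vial at (369,312). Next I'll enlarge a crop to confirm and measure.

```bash
python3 - <<'E'
import cv2
im=cv2.imread('pics/top1.png')
cv2.imwrite('pics/crop1.png',cv2.resize(im[155:285,215:415],None,fx=4,fy=4,interpolation=cv2.INTER_CUBIC))
E
```

```text
(no output)
```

View pics/crop1.png

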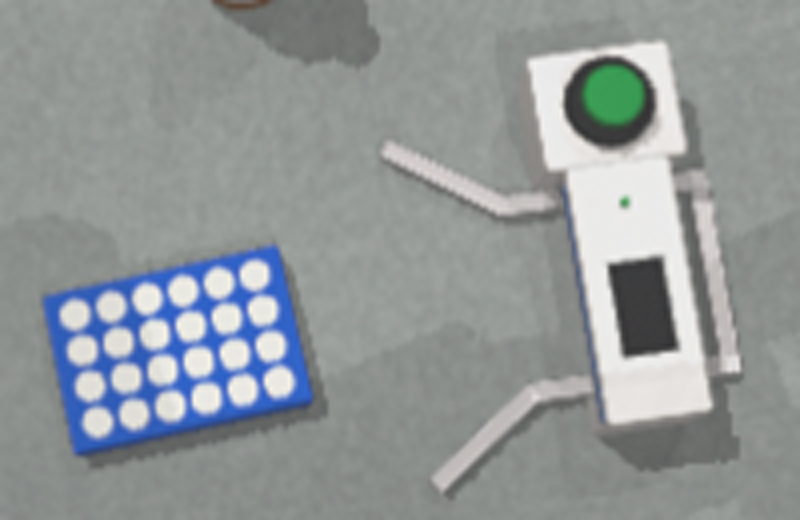

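```bash
cat >> h.py <<'E'
from scipy.optimize import least_squares
from scipy.spatial.transform import Rotation as Ro
def proj(s,P):
    R=Ro.from_euler('xyz',s['attitude']).as_matrix(); c=(np.atleast_2d(P)-s['origin'])@R
    u=c[:,:2]/c[:,2:]; u=u*(1+s['k1']*(u**2).sum(1,keepdims=True))
    return u@s['mtx'][:2,:2].T+s['mtx'][:2,2]
def fit(s,px,L,g):
    L=np.array(L,float);px=np.array(px,float)
    def W(q):
        c,n=np.cos(q[2]),np.sin(q[2]); return np.c_[q[0]+c*L[:,0]-n*L[:,1],q[1]+n*L[:,0]+c*L[:,1],L[:,2]]
    f=lambda q:(proj(s,W(q))-px).ravel()
    r=least_squares(f,g,loss='soft_l1'); return r.x,f(r.x).reshape(-1,2)
def unproj(s,p,z):
    r=least_squares(lambda q:(proj(s,[q[0],q[1],z])-p).ravel(),[.5,0]); return r.x
TOP=dict(mtx=np.array([[526.55857619,0,283.57058689],[0,526.55857619,206.01293927],[0,0,1]]),k1=-0.16004920080657853,origin=np.array([0.33559119,0.02666033,1.11246272]),attitude=np.array([-2.93613046,-0.00511484,-1.54548146]))
E
cat > m.py <<'E'
from h import *
s=TOP
c=lambda x,y:(x/4+215-.4,y/4+155-.4)
print('ctr',unproj(s,(259,243),.02))
px=[c(44,297),c(277,246),c(312,400),c(77,452)]
h=[.04275,.064]
L=[(h[0],h[1],.02),(h[0],-h[1],.02),(-h[0],-h[1],.02),(-h[0],h[1],.02)]
g=list(unproj(s,(259,243),.02))
for yaw in np.arange(-3,3.2,.75):
    q,e=fit(s,px,L,g+[yaw]); print('plate',q.round(4),np.abs(e).max().round(2))
px=[c(605,425),c(712,408),c(500,215),c(530,385),c(697,197),c(722,362)]
L=[(-.078,.010,.058),(-.078,-.045,.058),(.04575,.04,.012),(-.04575,.04,.012)]
g=list(unproj(s,(360,220),.0))
for yaw in np.arange(-3,3.2,.75):
    q,e=fit(s,px[:4],L,g+[yaw]); print('reader',q.round(4),np.abs(e).max().round(2))
    if np.abs(e).max()<4: print(e.round(1))
for z in (.06,.07,.08): print(unproj(s,c(613,97),z))
E
python3 m.py
```

```text
ctr [0.48301918 0.07618796]
plate [0.4859 0.0763 0.2473] 0.78
plate [0.4859 0.0763 0.2473] 0.78
plate [0.4859 0.0763 0.2473] 0.78
plate [0.4859 0.0763 0.2473] 0.78
plate [0.4859 0.0763 0.2473] 0.78
plate [0.4859 0.0763 0.2473] 0.78
plate [0.4859 0.0763 0.2473] 0.78
plate [0.4859 0.0763 0.2473] 0.78
plate [0.4859 0.0763 0.2473] 0.78
reader [ 0.402  -0.0886 -3.7993] 105.13
reader [ 0.5251 -0.1396  0.1704] 0.69
[[ 0.6  0.2]
 [ 0.3  0.4]
 [-0.3 -0.2]
 [-0.7 -0.5]]
reader [ 0.5251 -0.1396  0.1704] 0.69
[[ 0.6  0.2]
 [ 0.3  0.4]
 [-0.3 -0.2]
 [-0.7 -0.5]]
reader [ 0.5251 -0.1396  0.1704] 0.69
[[ 0.6  0.2]
 [ 0.3  0.4]
 [-0.3 -0.2]
 [-0.7 -0.5]]
reader [ 0.5251 -0.1396  0.1704] 0.69
[[ 0.6  0.2]
 [ 0.3  0.4]
 [-0.3 -0.2]
 [-0.7 -0.5]]
reader [ 0.5251 -0.1396  0.1704] 0.69
[[ 0.6  0.2]
 [ 0.3  0.4]
 [-0.3 -0.2]
 [-0.7 -0.5]]
reader [ 0.5251 -0.1396  0.1704] 0.69
[[ 0.6  0.2]
 [ 0.3  0.4]
 [-0.3 -0.2]
 [-0.7 -0.5]]
reader [ 0.5251 -0.1396  0.1704] 0.69
[[ 0.6  0.2]
 [ 0.3  0.4]
 [-0.3 -0.2]
 [-0.7 -0.5]]
reader [ 0.5251 -0.1396  0.1704] 0.69
[[ 0.6  0.2]
 [ 0.3  0.4]
 [-0.3 -0.2]
 [-0.7 -0.5]]
[ 0.61717265 -0.14655429]
[ 0.61449719 -0.14490849]
[ 0.61182174 -0.14326268]
```

```bash
cat > m2.py <<'E'
from h import *
s=TOP
Q=np.array([.5251,-.1396,.1704]); c,n=np.cos(Q[2]),np.sin(Q[2]); R=np.array([[c,-n],[n,c]])
for nm,p,z in (('amber cap',(275,124),.14),('amber base',(277,145),.0),('jar cap',(444,206),.075),('vial cap',(369,312),.045)):
    w=unproj(s,p,z); print(nm,w,'reader',R.T@(w-Q[:2]))
print('plate',R.T@(np.array([.4859,.0763])-Q[:2]))
E
python3 m2.py
```

```text
amber cap [0.70182631 0.04774172] reader [0.20593556 0.15465981]
amber base [0.70520686 0.04489466] reader [0.20878435 0.15128073]
jar cap [ 0.56056017 -0.3015031 ] reader [ 0.00749163 -0.16557147]
vial cap [ 0.34509162 -0.15034736] reader [-0.17922382  0.0199335 ]
plate [-0.00202069  0.21942053]
```

Request:
jog_arm:
  series:
    - {"x": -0.027,"y": -0.0275}
    - {"x": -0.027,"y": -0.0275}
    - {"x": -0.027,"y": -0.0275}
    - {"x": -0.027,"y": -0.0275}
    - {"x": -0.027,"y": -0.0275}
    - {"x": -0.027,"y": -0.0275}
    - {"x": -0.027,"y": -0.0275}
    - {"x": -0.027,"y": -0.0275}
    - {"x": -0.027,"y": -0.0275}
    - {"x": -0.027,"y": -0.0275}
    - {"x": -0.027,"y": -0.0275}
    - {"x": -0.027,"y": -0.0275}
  claw: 0.5

```text
invalid input
```

Request:
jog_arm:
  series:
    - {"rz": -7}
    - {"rz": -7}
    - {"rz": -7}
    - {"rz": -7}
    - {"rz": -7}
    - {"rz": -7}
    - {"rz": -7}
    - {"rz": -7}
    - {"rz": -7}
    - {"rz": -7}
    - {"rz": -3}

```text
invalid input
```

Request:
jog_arm:
  series:
    - {"x": -0.027,"y": -0.0275,"z": 0,"rx": 0,"ry": 0,"rz": 0}
  claw: 0.5

```text
time: 0.78
tool_pos: [0.2587, -0.458, 0.204]
ee_rot: [3.139, -0.0, -1.108]
wrist_force: [0.5, 1.1, 0.6]
width: 0.0897
```

Request:
jog_arm:
  series:
    - {"x": -0.028,"y": -0.0285,"z": 0,"rx": 0,"ry": 0,"rz": 0}
    - {"x": -0.028,"y": -0.0285,"z": 0,"rx": 0,"ry": 0,"rz": 0}
    - {"x": -0.028,"y": -0.0285,"z": 0,"rx": 0,"ry": 0,"rz": 0}
    - {"x": -0.028,"y": -0.0285,"z": 0,"rx": 0,"ry": 0,"rz": 0}
    - {"x": -0.028,"y": -0.0285,"z": 0,"rx": 0,"ry": 0,"rz": 0}
    - {"x": -0.028,"y": -0.0285,"z": 0,"rx": 0,"ry": 0,"rz": 0}
    - {"x": -0.028,"y": -0.0285,"z": 0,"rx": 0,"ry": 0,"rz": 0}
    - {"x": -0.028,"y": -0.0285,"z": 0,"rx": 0,"ry": 0,"rz": 0}
    - {"x": -0.028,"y": -0.0285,"z": 0,"rx": 0,"ry": 0,"rz": 0}
    - {"x": -0.028,"y": -0.0285,"z": 0,"rx": 0,"ry": 0,"rz": 0}
    - {"x": -0.028,"y": -0.0285,"z": 0,"rx": 0,"ry": 0,"rz": 0}
    - {"x": -0.028,"y": -0.0285,"z": 0,"rx": 0,"ry": 0,"rz": 0}

```text
time: 1.78
tool_pos: [0.4196, 0.012, 0.2049]
ee_rot: [-3.136, -0.006, -1.121]
wrist_force: [0.2, 0.2, 0.2]
width: 0.0473
```

Request:
jog_arm:
  series:
    - {"x": 0,"y": 0,"z": 0,"rx": 0,"ry": 0,"rz": -7}
    - {"x": 0,"y": 0,"z": 0,"rx": 0,"ry": 0,"rz": -7}
    - {"x": 0,"y": 0,"z": 0,"rx": 0,"ry": 0,"rz": -7}
    - {"x": 0,"y": 0,"z": 0,"rx": 0,"ry": 0,"rz": -7}
    - {"x": 0,"y": 0,"z": 0,"rx": 0,"ry": 0,"rz": -7}
    - {"x": 0,"y": 0,"z": 0,"rx": 0,"ry": 0,"rz": -7}
    - {"x": 0,"y": 0,"z": 0,"rx": 0,"ry": 0,"rz": -7}
    - {"x": 0,"y": 0,"z": 0,"rx": 0,"ry": 0,"rz": -7}
    - {"x": 0,"y": 0,"z": 0,"rx": 0,"ry": 0,"rz": -7}
    - {"x": 0,"y": 0,"z": 0,"rx": 0,"ry": 0,"rz": -7}

```text
time: 2.62
tool_pos: [0.4209, 0.0247, 0.2062]
ee_rot: [3.141, -0.011, 0.132]
wrist_force: [-0.1, -0.2, 0.1]
width: 0.0469
```

Request:
jog_arm:
  series:
    - {"x": 0.018,"y": -0.035,"z": 0,"rx": 0,"ry": 0,"rz": -1.5}
    - {"x": 0.018,"y": -0.035,"z": 0,"rx": 0,"ry": 0,"rz": 0}
    - {"x": 0.018,"y": -0.035,"z": 0,"rx": 0,"ry": 0,"rz": 0}
    - {"x": 0.018,"y": -0.035,"z": 0,"rx": 0,"ry": 0,"rz": 0}
    - {"x": 0,"y": 0,"z": 0,"rx": 0,"ry": 0,"rz": 0}
    - {"x": 0,"y": 0,"z": 0,"rx": 0,"ry": 0,"rz": 0}

```text
time: 3.12
tool_pos: [0.4735, 0.1776, 0.2073]
ee_rot: [3.138, -0.014, 0.157]
wrist_force: [-0.5, -0.4, 0.2]
width: 0.0467
```

Request:
jog_arm:
  series:
    - {"x": -0.004,"y": 0,"z": 0.036,"rx": 0,"ry": -0.8,"rz": -0.75}
    - {"x": 0,"y": 0,"z": 0.036,"rx": 0,"ry": 0,"rz": 0}
    - {"x": 0,"y": 0,"z": 0.036,"rx": 0,"ry": 0,"rz": 0}
    - {"x": 0,"y": 0,"z": 0.036,"rx": 0,"ry": 0,"rz": 0}
    - {"x": 0,"y": 0,"z": 0.02,"rx": 0,"ry": 0,"rz": 0}
    - {"x": 0,"y": 0,"z": 0,"rx": 0,"ry": 0,"rz": 0}
    - {"x": 0,"y": 0,"z": 0,"rx": 0,"ry": 0,"rz": 0}

```text
time: 3.7
tool_pos: [0.4723, 0.1716, 0.0421]
ee_rot: [3.137, -0.01, 0.167]
wrist_force: [-0.3, 0.6, -0.5]
width: 0.0468
```

Request:
jog_arm:
  series:
    - {"x": -0.002,"y": 0,"z": 0.02,"rx": 0,"ry": -0.5,"rz": -0.3}
    - {"x": 0,"y": 0,"z": 0.013,"rx": 0,"ry": 0,"rz": 0}
    - {"x": 0,"y": 0,"z": 0,"rx": 0,"ry": 0,"rz": 0}
    - {"x": 0,"y": 0,"z": 0,"rx": 0,"ry": 0,"rz": 0}
    - {"x": 0,"y": 0,"z": 0,"rx": 0,"ry": 0,"rz": 0}

```text
time: 4.12
tool_pos: [0.4766, 0.1695, 0.0181]
ee_rot: [3.137, -0.015, 0.168]
wrist_force: [0.7, 0.4, -0.4]
width: 0.0468
```

```bash
python3 - <<'E'
from h import *
o=robot.get_obs();print(o['tool_pos'],o['ee_rot'])
s=snap('top','top2.png');s2=snap('scene','scene2.png')
a=cv2.resize(cv2.imread('pics/top2.png')[130:330,200:420],None,fx=2,fy=2)
b=cv2.resize(cv2.imread('pics/scene2.png')[130:330,150:350],None,fx=2,fy=2)
cv2.imwrite('pics/c2.png',np.hstack([a[:400,:400],b]))
E
```

```text
[0.47659502 0.16951608 0.01814901] [ 3.1372035  -0.01523745  0.16829409]
```

View pics/c2.png

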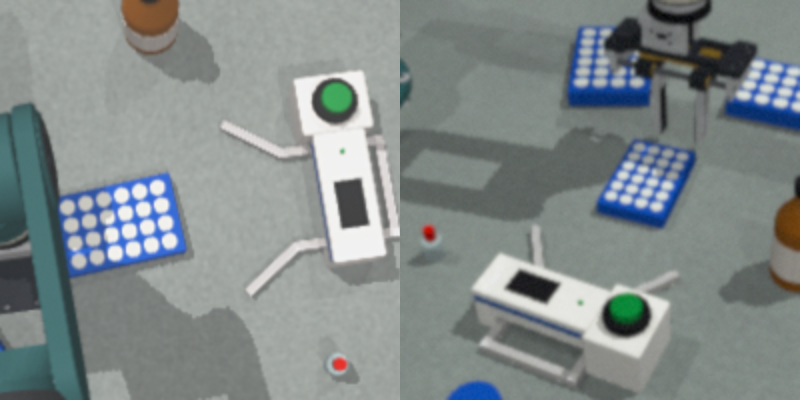

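Request:
jog_arm:
  series:
    - {"x": -0.004,"y": 0,"z": 0.008,"rx": 0,"ry": -0.5,"rz": 0}
    - {"x": -0.003,"y": 0,"z": 0.004,"rx": 0,"ry": 0,"rz": 0}
    - {"x": 0,"y": 0,"z": 0,"rx": 0,"ry": 0,"rz": 0}
    - {"x": 0,"y": 0,"z": 0,"rx": 0,"ry": 0,"rz": 0}

```text
time: 4.55
tool_pos: [0.4714, 0.1689, 0.0081]
ee_rot: [3.138, -0.012, 0.169]
wrist_force: [0.1, 0.1, 0.2]
width: 0.047
```

Request:
jog_arm:
  series:
    - {"x": 0,"y": 0.01,"z": 0,"rx": 0,"ry": 0,"rz": 0}
    - {"x": 0,"y": 0.01,"z": 0,"rx": 0,"ry": 0,"rz": 0}
    - {"x": 0,"y": 0.01,"z": 0,"rx": 0,"ry": 0,"rz": 0}
    - {"x": 0,"y": 0.01,"z": 0,"rx": 0,"ry": 0,"rz": 0}
    - {"x": 0,"y": 0.01,"z": 0,"rx": 0,"ry": 0,"rz": 0}
    - {"x": 0,"y": 0.01,"z": 0,"rx": 0,"ry": 0,"rz": 0}
    - {"x": 0,"y": 0.01,"z": 0,"rx": 0,"ry": 0,"rz": 0}
    - {"x": 0,"y": 0.01,"z": 0,"rx": 0,"ry": 0,"rz": 0}

```text
time: 5.22
tool_pos: [0.4854, 0.083, 0.008]
ee_rot: [3.138, -0.011, 0.17]
wrist_force: [-0.1, 0.9, -1.1]
width: 0.0471
```

```bash
python3 - <<'E'
from h import *
s=snap('top','top3.png')
a=cv2.resize(cv2.imread('pics/top3.png')[155:285,215:415],None,fx=4,fy=4,interpolation=cv2.INTER_CUBIC)
cv2.imwrite('pics/c3.png',a)
E
```

```text
(no output)
```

View pics/c3.png

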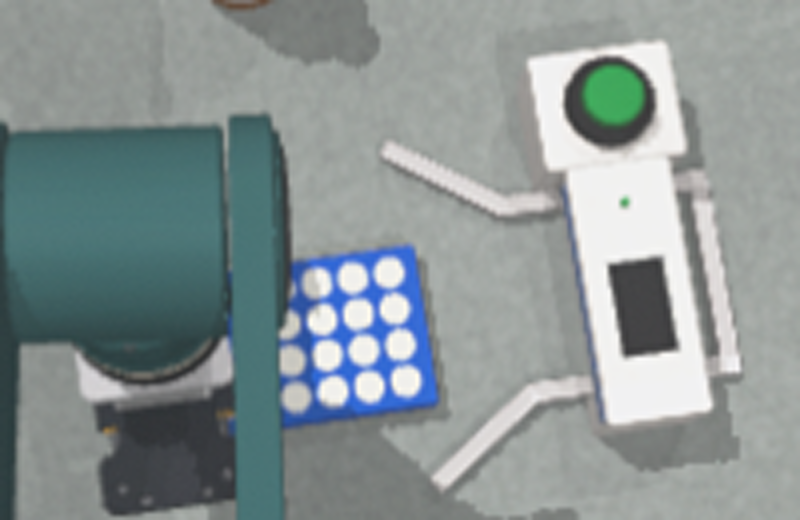

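```bash
cat > m3.py <<'E'
from h import *
import sys
s=TOP
Q=np.array([.5251,-.1396,.1704]); c_,n=np.cos(Q[2]),np.sin(Q[2]); R=np.array([[c_,-n],[n,c_]])
c=lambda x,y:(x/4+215-.4,y/4+155-.4)
for p in ((413,246),(438,402)):
    print(R.T@(unproj(s,c(*p),.02)-Q[:2]))
E
python3 m3.py
```

```text
[0.03396385 0.08900173]
[-0.0496459  0.089042 ]
```

Request:
jog_arm:
  series:
    - {"x": 0.002,"y": 0.008,"z": 0,"rx": 0,"ry": 0,"rz": 0}
    - {"x": 0.002,"y": 0.008,"z": 0,"rx": 0,"ry": 0,"rz": 0}
    - {"x": 0.002,"y": 0.008,"z": 0,"rx": 0,"ry": 0,"rz": 0}
    - {"x": 0.002,"y": 0.008,"z": 0,"rx": 0,"ry": 0,"rz": 0}

```text
time: 5.6
tool_pos: [0.4997, 0.0483, 0.0083]
ee_rot: [3.137, -0.011, 0.169]
wrist_force: [-1.3, 0.8, -0.4]
width: 0.0474
```

```bash
python3 - <<'E'
from h import *
s=snap('top','top4.png')
a=cv2.resize(cv2.imread('pics/top4.png')[155:285,215:415],None,fx=4,fy=4,interpolation=cv2.INTER_CUBIC)
cv2.imwrite('pics/c4.png',a)
E
```

```text
(no output)
```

View pics/c4.png

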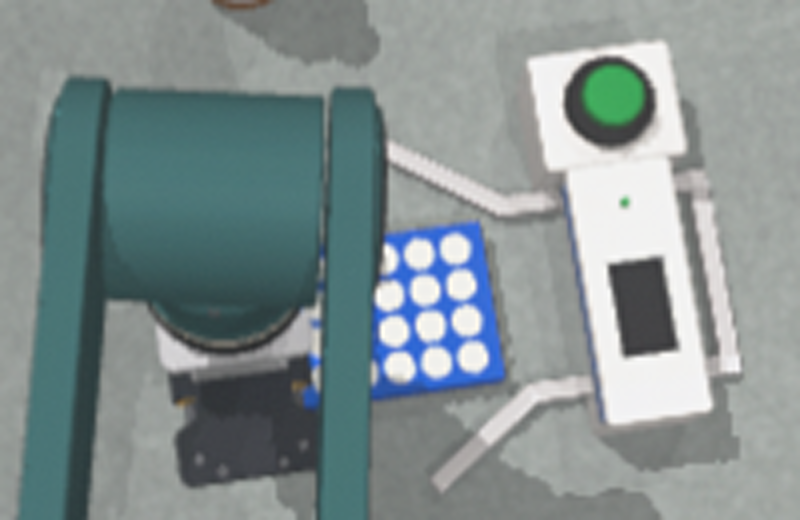

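```bash
sed -i 's/((413,246),(438,402))/((481,223),(505,380))/' m3.py; python3 m3.py
```

```text
[0.04100887 0.05131169]
[-0.04339153  0.05248319]
```

Request:
jog_arm:
  series:
    - {"x": 0,"y": 0.01,"z": 0,"rx": 0,"ry": 0,"rz": 0}
    - {"x": 0,"y": 0.01,"z": 0,"rx": 0,"ry": 0,"rz": 0}
    - {"x": 0,"y": 0.01,"z": 0,"rx": 0,"ry": 0,"rz": 0}
    - {"x": 0,"y": 0.01,"z": 0,"rx": 0,"ry": 0,"rz": 0}
    - {"x": 0,"y": 0.01,"z": 0,"rx": 0,"ry": 0,"rz": 0}
    - {"x": 0,"y": 0.01,"z": 0,"rx": 0,"ry": 0,"rz": 0}
    - {"x": 0,"y": 0.01,"z": 0,"rx": 0,"ry": 0,"rz": 0}
    - {"x": 0,"y": 0.01,"z": 0,"rx": 0,"ry": 0,"rz": 0}
    - {"x": 0,"y": 0.01,"z": 0,"rx": 0,"ry": 0,"rz": 0}

```text
time: 6.4
tool_pos: [0.5168, -0.05, 0.0085]
ee_rot: [3.137, -0.011, 0.169]
wrist_force: [0.1, 0.5, -0.2]
width: 0.0473
```

Request:
jog_arm:
  series:
    - {"x": 0,"y": 0.004,"z": 0,"rx": 0,"ry": 0,"rz": 0}
    - {"x": 0,"y": 0.003,"z": 0,"rx": 0,"ry": 0,"rz": 0}
    - {"x": 0,"y": 0.003,"z": 0,"rx": 0,"ry": 0,"rz": 0}

```text
time: 6.65
tool_pos: [0.5189, -0.063, 0.0087]
ee_rot: [3.136, -0.011, 0.167]
wrist_force: [0.4, 1.1, 0.1]
width: 0.0467
```

Request:
jog_arm:
  series:
    - {"x": 0,"y": 0.002,"z": 0,"rx": 0,"ry": 0,"rz": 0}
    - {"x": 0,"y": 0.002,"z": 0,"rx": 0,"ry": 0,"rz": 0}

```text
time: 6.82
tool_pos: [0.5196, -0.0666, 0.0087]
ee_rot: [3.138, -0.011, 0.167]
wrist_force: [-1.0, 5.0, 1.2]
width: 0.047
```

Request:
jog_arm:
  series:
    - {"x": 0,"y": 0.002,"z": 0,"rx": 0,"ry": 0,"rz": 0}
    - {"x": 0,"y": 0.001,"z": 0,"rx": 0,"ry": 0,"rz": 0}

```text
time: 6.98
tool_pos: [0.5196, -0.0665, 0.0087]
ee_rot: [-3.138, -0.011, 0.167]
wrist_force: [-0.0, 2.3, 0.8]
width: 0.047
```

```bash
python3 - <<'E'
from h import *
o=robot.get_obs();print(o['tool_pos'],o['wrist_force'])
s=snap('top','top5.png');snap('scene','scene5.png')
a=cv2.resize(cv2.imread('pics/top5.png')[155:285,285:415],None,fx=3,fy=3,interpolation=cv2.INTER_CUBIC)
b=cv2.resize(cv2.imread('pics/scene5.png')[210:340,160:290],None,fx=3,fy=3,interpolation=cv2.INTER_CUBIC)
cv2.imwrite('pics/c5.png',np.hstack([a,b]))
E
```

```text
[ 0.51960788 -0.0664957   0.00872195] [-0.01756874  2.31444346  0.77214077]
```

View pics/c5.png

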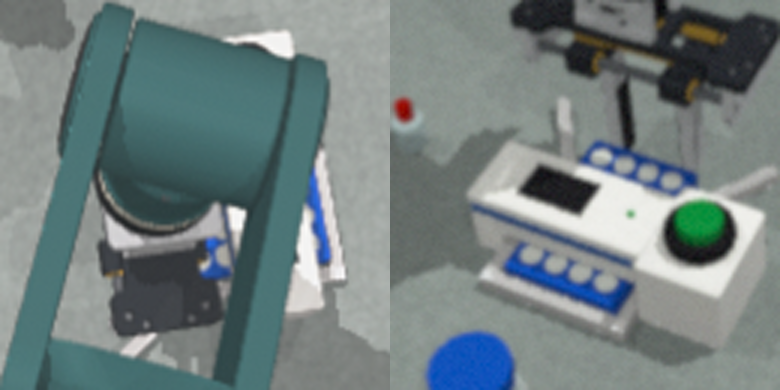

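Request:
jog_arm:
  series:
    - {"x": 0,"y": -0.02,"z": 0,"rx": 0,"ry": 0,"rz": 0}
    - {"x": 0,"y": -0.02,"z": 0,"rx": 0,"ry": 0,"rz": 0}
    - {"x": 0,"y": 0,"z": -0.04,"rx": 0,"ry": 0,"rz": 0}
    - {"x": 0,"y": 0,"z": -0.04,"rx": 0,"ry": 0,"rz": 0}
    - {"x": 0,"y": 0,"z": -0.04,"rx": 0,"ry": 0,"rz": 0}
    - {"x": 0,"y": -0.03,"z": -0.03,"rx": 0,"ry": 0,"rz": 0}
    - {"x": 0,"y": -0.03,"z": 0,"rx": 0,"ry": 0,"rz": 0}
    - {"x": 0,"y": -0.03,"z": 0,"rx": 0,"ry": 0,"rz": 0}
    - {"x": 0,"y": -0.03,"z": 0,"rx": 0,"ry": 0,"rz": 0}
  claw: 0

```text
time: 7.83
tool_pos: [0.4926, 0.0857, 0.164]
ee_rot: [3.127, -0.012, 0.158]
wrist_force: [0.7, -1.1, -0.0]
width: 0.0003
```

```bash
python3 - <<'E'
from h import *
o=robot.get_obs();print(o['tool_pos'],o['ee_rot'],o['width'])
s=snap('top','top6.png');snap('scene','scene6.png')
a=cv2.resize(cv2.imread('pics/top6.png')[155:285,285:415],None,fx=3,fy=3,interpolation=cv2.INTER_CUBIC)
b=cv2.resize(cv2.imread('pics/scene6.png')[210:340,160:290],None,fx=3,fy=3,interpolation=cv2.INTER_CUBIC)
cv2.imwrite('pics/c6.png',np.hstack([a,b]))
E
```

```text
[0.49256391 0.08570063 0.163976  ] [ 3.12684039 -0.01225315  0.1577363 ] 0.000289555704455567
```

View pics/c6.png

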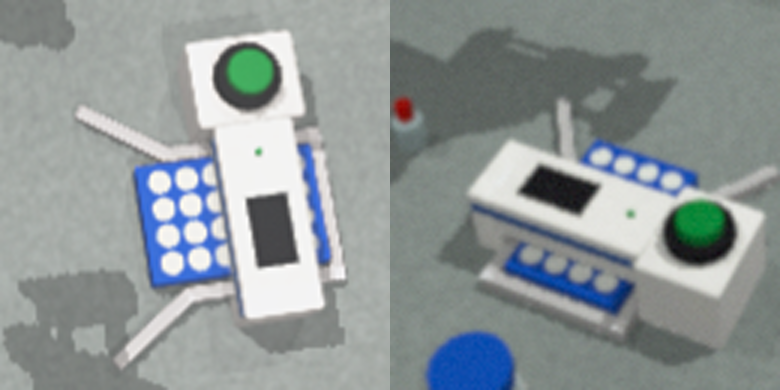

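```bash
cat > m4.py <<'E'
from h import *
s=TOP
SC=dict(mtx=np.array([[417.03956477,0,282.52467987],[0,417.03956477,212.15345544],[0,0,1]]),k1=0.028163042366285643,origin=np.array([.93583396,-.55107028,.70933326]),attitude=np.array([-2.28806924,.00630942,.58400569]))
Q=np.array([.5251,-.1396,.1704]); c_,n=np.cos(Q[2]),np.sin(Q[2]); R=np.array([[c_,-n],[n,c_]])
c=lambda x,y:((x+.5)/3+285-.5,(y+.5)/3+155-.5)
for p in ((135,170),(154,286)): print(R.T@(unproj(s,c(*p),.02)-Q[:2]))
d=lambda x,y:((x+.5)/3+160-.5,(y+.5)/3+210-.5)
pb=c(251,72); ps=d(702-390,220)
r=least_squares(lambda P:np.r_[(proj(s,P)-pb).ravel(),(proj(SC,P)-ps).ravel()],[.61,-.14,.07]); print(r.x,r.fun, R.T@(r.x[:2]-Q[:2]))
E
python3 m4.py
```

```text
[0.04049743 0.06256387]
[-0.04272824  0.06268841]
[ 0.61510117 -0.14312827  0.07640736] [-0.84681739 -0.92386537 -1.16083273  0.21672816] [ 0.08809937 -0.01873926]
```

Request:
jog_arm:
  series:
    - {"x": 0.012,"y": 0.034,"z": 0,"rx": 0,"ry": 0,"rz": 0}
    - {"x": 0.012,"y": 0.034,"z": 0,"rx": 0,"ry": 0,"rz": 0}
    - {"x": 0.012,"y": 0.034,"z": 0,"rx": 0,"ry": 0,"rz": 0}
    - {"x": 0.012,"y": 0.034,"z": 0,"rx": 0,"ry": 0,"rz": 0}
    - {"x": 0.012,"y": 0.034,"z": 0,"rx": 0,"ry": 0,"rz": 0}
    - {"x": 0.012,"y": 0.034,"z": 0,"rx": 0,"ry": 0,"rz": 0}
    - {"x": 0.01,"y": 0.03,"z": 0,"rx": 0,"ry": 0,"rz": 0}
    - {"x": 0,"y": 0,"z": 0,"rx": 0,"ry": 0,"rz": 0}
    - {"x": 0,"y": 0,"z": 0,"rx": 0,"ry": 0,"rz": 0}

```text
time: 8.68
tool_pos: [0.6158, -0.1477, 0.1652]
ee_rot: [3.112, -0.007, 0.17]
wrist_force: [0.7, -0.4, -0.1]
width: 0.0004
```

Request:
jog_arm:
  series:
    - {"x": -0.001,"y": -0.006,"z": 0,"rx": 1.7,"ry": 0,"rz": 0}
    - {"x": 0,"y": 0,"z": 0.03,"rx": 0,"ry": 0,"rz": 0}
    - {"x": 0,"y": 0,"z": 0.03,"rx": 0,"ry": 0,"rz": 0}
    - {"x": 0,"y": 0,"z": 0,"rx": 0,"ry": 0,"rz": 0}
    - {"x": 0,"y": 0,"z": 0,"rx": 0,"ry": 0,"rz": 0}

```text
time: 9.1
tool_pos: [0.6128, -0.1434, 0.1049]
ee_rot: [3.138, -0.008, 0.17]
wrist_force: [-0.9, -0.5, 0.7]
width: 0.0004
```

Request:
jog_arm:
  series:
    - {"x": 0,"y": 0,"z": 0.012,"rx": 0,"ry": 0,"rz": 0}
    - {"x": 0,"y": 0,"z": 0.01,"rx": 0,"ry": 0,"rz": 0}
    - {"x": 0,"y": 0,"z": 0.003,"rx": 0,"ry": 0,"rz": 0}
    - {"x": 0,"y": 0,"z": 0,"rx": 0,"ry": 0,"rz": 0}

```text
time: 9.43
tool_pos: [0.6143, -0.1427, 0.0825]
ee_rot: [3.134, -0.013, 0.172]
wrist_force: [0.7, 1.5, 0.1]
width: 0.0004
```

Request:
jog_arm:
  series:
    - {"x": 0,"y": 0,"z": 0.003,"rx": 0,"ry": 0,"rz": 0}
    - {"x": 0,"y": 0,"z": 0.002,"rx": 0,"ry": 0,"rz": 0}

```text
time: 9.6
tool_pos: [0.6149, -0.1428, 0.0795]
ee_rot: [3.133, -0.014, 0.173]
wrist_force: [-2.1, 0.7, 2.5]
width: 0.0007
```

Request:
jog_arm:
  series:
    - {"x": 0,"y": 0,"z": 0.004,"rx": 0,"ry": 0,"rz": 0}
    - {"x": 0,"y": 0,"z": 0.003,"rx": 0,"ry": 0,"rz": 0}

```text
time: 9.77
tool_pos: [0.6154, -0.1429, 0.0761]
ee_rot: [3.131, -0.016, 0.173]
wrist_force: [-6.4, 1.3, 12.0]
width: 0.0007
```

Request:
jog_arm:
  series:
    - {"x": 0,"y": 0,"z": 0.004,"rx": 0,"ry": 0,"rz": 0}
    - {"x": 0,"y": 0,"z": 0.004,"rx": 0,"ry": 0,"rz": 0}

```text
time: 9.93
tool_pos: [0.6155, -0.1429, 0.0761]
ee_rot: [3.13, -0.018, 0.173]
wrist_force: [-7.6, 2.2, 15.6]
width: 0.0005
```

```bash
python3 - <<'E'
from h import *
snap('scene','scene7.png')
b=cv2.resize(cv2.imread('pics/scene7.png')[230:330,210:310],None,fx=6,fy=6,interpolation=cv2.INTER_CUBIC)
cv2.imwrite('pics/c7.png',b)
E
```

```text
(no output)
```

View pics/c7.png

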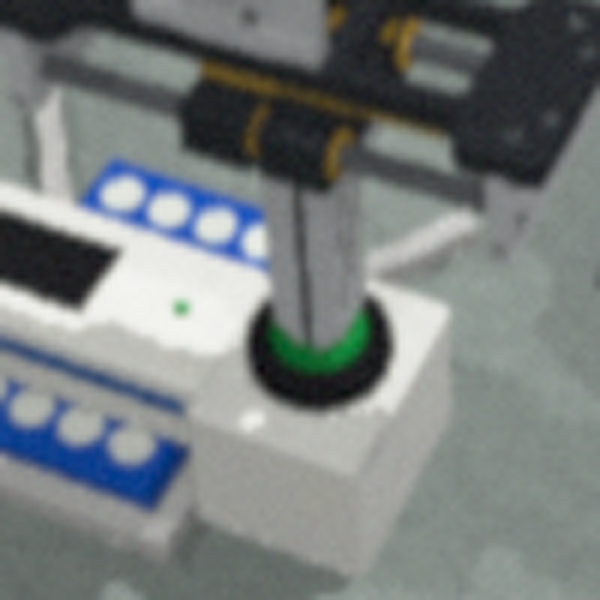

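Request:
jog_arm:
  series:
    - {"x": 0,"y": 0,"z": 0.007,"rx": 0,"ry": 0,"rz": 0}
    - {"x": 0,"y": 0,"z": 0.007,"rx": 0,"ry": 0,"rz": 0}

```text
time: 10.15
tool_pos: [0.6156, -0.143, 0.0758]
ee_rot: [3.128, -0.022, 0.174]
wrist_force: [-13.8, 4.8, 27.1]
width: 0.0006
```

Contact began around z = 0.08. At 27 N the tool stalled at z = 0.0758, so the button is fully down (it needs about 5 N). Now I'll release it.

Request:
jog_arm:
  series:
    - {"x": 0,"y": 0,"z": -0.02,"rx": 0,"ry": 0,"rz": 0}
    - {"x": 0,"y": 0,"z": -0.03,"rx": 0,"ry": 0,"rz": 0}
    - {"x": 0,"y": 0,"z": -0.04,"rx": 0,"ry": 0,"rz": 0}
    - {"x": 0,"y": -0.035,"z": 0,"rx": 0,"ry": 0,"rz": 0}
    - {"x": 0,"y": -0.035,"z": 0,"rx": 0,"ry": 0,"rz": 0}
    - {"x": -0.01,"y": -0.035,"z": 0,"rx": 0,"ry": 0,"rz": 0}
    - {"x": -0.01,"y": -0.035,"z": 0,"rx": 0,"ry": 0,"rz": 0}
    - {"x": -0.01,"y": -0.035,"z": 0,"rx": 0,"ry": 0,"rz": 0}
    - {"x": -0.01,"y": -0.035,"z": 0,"rx": 0,"ry": 0,"rz": 0}
    - {"x": 0,"y": 0,"z": 0,"rx": 0,"ry": 0,"rz": 0}
    - {"x": 0,"y": 0,"z": 0,"rx": 0,"ry": 0,"rz": 0}

```text
time: 11.07
tool_pos: [0.5411, 0.0638, 0.1698]
ee_rot: [3.123, -0.043, 0.168]
wrist_force: [0.3, 0.5, 0.4]
width: 0.0008
```

```bash
python3 - <<'E'
from h import *
o=robot.get_obs();print(o['tool_pos'],o['wrist_force'])
s=snap('top','top8.png');snap('scene','scene8.png')
a=cv2.resize(cv2.imread('pics/top8.png')[155:285,285:415],None,fx=3,fy=3,interpolation=cv2.INTER_CUBIC)
b=cv2.resize(cv2.imread('pics/scene8.png')[210:340,160:290],None,fx=3,fy=3,interpolation=cv2.INTER_CUBIC)
cv2.imwrite('pics/c8.png',np.hstack([a,b]))
E
```

```text
[0.54113038 0.06376634 0.16978339] [0.27119022 0.49033029 0.39727852]
```

View pics/c8.png

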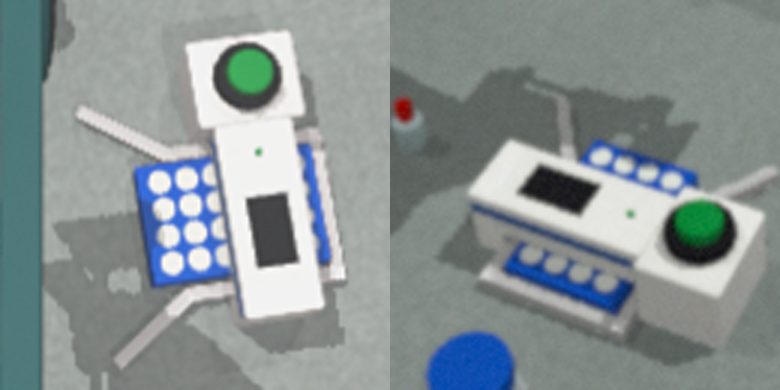

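View pics/scene8.png

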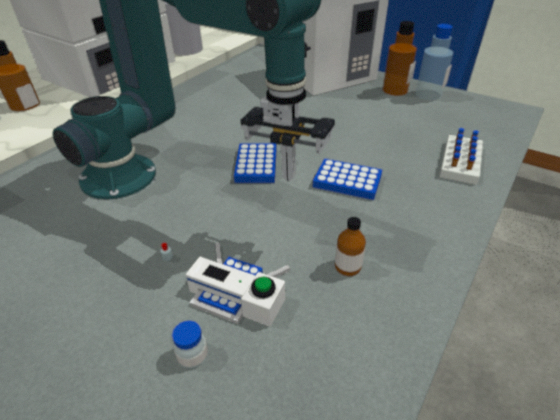

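The plate is under the bridge against the stop, the button is up again at (263,287), and the bottle, jar and vial are where they started. The arm touches nothing.

```bash
python3 -c "
from h import *
print(ticket.close_job())"
```

```text
the job is handed in; nothing more can be done
None
```

The plate is home against the stop, the start button was pressed and let go, and I handed the job in at about 11 s; no verdict was reported.

- **Plate:** I pushed the 85.5 × 128 mm blue plate flat along the bench with two half-open fingers. It was about 8 mm off the centre line on the way in, so I corrected that in front of the mouth. It stopped with about 5 N of resistance where home was predicted. Afterwards its trailing end measured reader y = 62.6 mm, against 64 mm expected. That 1.4 mm difference is within the calibration error. It was about 1 mm off the centre line and square.
- **Button:** With the fingers shut I pressed until the tool stalled at 27 N; about 5 N is enough. It bottomed at z ≈ 0.076 m, about where I had measured the unpressed top (0.0764 m). Contact force showed from about 0.08 m, so I took that height measurement to be some 5 mm low. I never measured the button's travel directly.
- **Last pictures:** The button is up, the plate has not moved, and the bottle, jar and vial stand where they were. The arm is clear of everything.

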